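# Put the burnishing rod away and clamp the rod case shut

### The job

Put the burnishing rod away in its wooden case: lay it flat with its thin shank in the slot at the case's end and its square grip at the open end, then set the lid on fully home, and last bring the clamp arm down over the lid. Press the clamp by feel until its sprung foot bites the lid firmly (8 to 25 N, never more) and let go; it must stay biting, with the ferrules, pad cup and mouthpiece cap on the bench left where they are.

Things in the scene. Friction and masses are not known exactly. Their poses are not given: they have to be found in the camera images.
- case: Fixed open wooden case, outside 110 (x) x 190 (y) x 40 mm high, walls 10 mm, floor 6 mm thick: inside 90 x 170 mm, 34 mm deep. Origin at the centre of its underside on the bench; z up, y along its length. The -y end holds the slot blocks, the +y end is open. The clamp's steel post stands behind it at x = 85, y = -60 mm.
- slot (a point): Middle of the slot between the two blocks at the case's -y end, on the case floor (y = -65 mm, 6 mm above the underside). The blocks are 22 mm high and run from y = -85 to -45 mm; the slot is 16 mm wide and runs along y. Only the shank fits in it, not the grip.
- lid: Loose wooden lid, 106 (x) x 186 (y) mm, about 0.2 kg, flat on the bench: board 8 mm thick on two 6 mm battens that drop inside the case walls with 3 mm to spare all round. Origin at the centre of the battens' underside; board top 14 mm above it. Home on the case its origin is 34 mm above the case's origin, centred, its y along the case's y (either way round).
- lid_grip (a point): Middle of the upright bar handle on the lid, 31 mm above the lid's origin: a bar 14 mm wide (x), 44 mm long (y), its top 24 mm above the board.
- rod: Dull steel burnishing rod, 150 mm long, about 0.14 kg, on the bench. x runs from grip to tip: square grip 20 x 20 mm from x = -40 to +20 mm, then a round shank 8 mm thick to x = +110 mm, centred 10 mm up. Origin on the grip's underside, at about the centre of mass. In the case the grip lies on the floor and +x points to the case's -y end.
- rod_tip (a point): Centre of the tip face of the rod's shank, at x = +110 mm, 10 mm above the underside of the grip.
- clamp_arm: Steel clamp arm, origin on its hinge (x = 85, y = -60, z = 50 mm in the case's frame; axis along y). It runs to its own -x, a bent bar to a barrel knob; a spindle at x = -45 mm carries a sprung rubber foot, 3 N per mm. The spindle is screwed out up to 5 mm more or less, unreported: where the foot meets the lid (arm about 0.2 to 0 rad) must be felt.
- clamp_lever (a joint): Angle of the clamp arm in rad: 0 with the arm level over the lid, pointing to the case's -x, growing as it swings up and back about the hinge; starts about 1.6, standing up. Stops at -0.22 and 1.9. The hinge is stiff: it stays where left and needs about 4.5 N at the knob to move.
- clamp_knob (a point): Centre of the knob, a barrel 22 mm in diameter and 26 mm long lying along the hinge direction (y), at the end of the clamp arm, 130 mm along -x and 42 mm along +z from the hinge in the arm's frame. 8 N at the foot takes about 7.5 N at the knob, 25 N about 13 N.
- ferrule_a: Bystander: upright cork-wrapped brass ferrule, 20 mm in diameter, 34 mm high, origin under it.
- ferrule_b: Bystander: a second ferrule like the first.
- pad_cup: Bystander: chrome pad cup, 28 mm in diameter, 18 mm high, origin under it.
- mouth_cap: Bystander: hard rubber mouthpiece cap, 32 mm in diameter, 48 mm high, origin under it.

How it is judged:
On the way, in this order (a step that is already met when the one before it is completed fails the run):
1. the rod lies flat in the case, shank in the slot, grip at the open end, and has been let go (x of rod_tip in the frame of case between -0.006 and 0.006 m and y of rod_tip in the frame of case between -0.087 and -0.055 m and z of rod_tip in the frame of case between 0.012 and 0.02 m and x of rod in the frame of case between -0.02 and 0.02 m and angle between the x axis of rod and the y axis of case, either way round below 0.15 rad and z of rod in the frame of case below 0.01 m and contact force between the fingers and rod below 0.1 N and linear speed of rod below 0.02 m/s), for 0.2 s.
2. the lid lies fully home on the case and has been let go, with the clamp arm still up clear of it (z of lid in the frame of case between 0.031 and 0.0365 m and x of lid in the frame of case between -0.005 and 0.005 m and y of lid in the frame of case between -0.005 and 0.005 m and angle between the z axis of lid and the z axis of case, either way round below 0.03 rad and contact force between each of the fingers, clamp_arm and lid below 0.1 N and value of joint clamp_lever above 0.5 rad), for 0.2 s.
3. the clamp's foot bites the lid with 8 N or more for 0.2 s (z of lid in the frame of case between 0.031 and 0.0365 m and x of lid in the frame of case between -0.005 and 0.005 m and y of lid in the frame of case between -0.005 and 0.005 m and angle between the z axis of lid and the z axis of case, either way round below 0.03 rad and contact force between clamp_arm and lid above 8 N), for 0.2 s.
At the end, for the whole second after the job is handed in: The rod lies flat in the case with its tip inside the slot at the case's -y end, within 0.15 rad of its length; the lid is fully home (within about 3 mm in height and 5 mm sideways, not tilted); the clamp's foot still bites it with at least 6 N; the robot touches nothing (x of rod_tip in the frame of case between -0.006 and 0.006 m and y of rod_tip in the frame of case between -0.087 and -0.055 m and z of rod_tip in the frame of case between 0.012 and 0.02 m and x of rod in the frame of case between -0.02 and 0.02 m and angle between the x axis of rod and the y axis of case, either way round below 0.15 rad and z of rod in the frame of case below 0.01 m and z of lid in the frame of case between 0.031 and 0.0365 m and x of lid in the frame of case between -0.005 and 0.005 m and y of lid in the frame of case between -0.005 and 0.005 m and angle between the z axis of lid and the z axis of case, either way round below 0.03 rad and contact force between clamp_arm and lid above 6 N and contact force between each of the arm, the fingers and anything else below 0.1 N and linear speed of lid below 0.01 m/s).
It fails at once if the clamp's foot presses the lid with more than 25 N (crushes the case) (contact force between clamp_arm and lid above 25 N).
It fails at once if a ferrule, the pad cup or the mouthpiece cap is moved more than 15 mm (distance of any of ferrule_a, ferrule_b, pad_cup, mouth_cap from where it was at the start of the episode above 0.015 m).
It also fails if it takes over 72 s, if anything falls off the work surface, if the arm or the gripper's body presses on something with over 40 N, if the wrist force passes 120 N, or if a joint passes its speed limit or range.

### The arm

A 7-joint arm with a two-finger parallel gripper is mounted at the origin on the work surface. World frame = base frame: x ahead of the robot, y to its left, z up, the work surface at z = 0. Lengths are in m, angles in rad, forces in N, time in s.
With the tool pointing down it reaches from about 0.35 to 0.9 m from the base axis. Payload 8.1 kg.
Tool frame: the origin (TCP) lies at the very end of the fingers, on their centre line; the grasp point (between the pads) lies 19 mm behind it; x points along the fingers, y is the direction in which the jaws open and shut, and the axes are right-handed (so a half turn about x gives the same grasp; the last joint's range is limited). The gripper opens to 92 mm and grips with 3 to 60 N. Pads are 19 mm wide; open, the fingers measure 130 mm over their backs; the gripper's body (75 mm by 190 mm) begins 47 mm behind the grasp point.
Start: joints at [1.137, 0.434, 0.025, 1.573, -0.012, 1.134, -0.075], TCP at [0.203, -0.591, 0.227] pointing down, gripper open.
Joint ranges: [-2.62, 2.62], [-0.44, 2.09], [-1.27, 1.32], [0.08, 2.57], [-1.32, 4.46], [0.12, 2], [-2.74, 2.74]. Speed limits (rad/s): [2.22, 2.22, 3.01, 3.01, 3.14, 3.14, 3.14].

### API

Orientations are given as a rotation vector (axis times angle).
In Python, from cell import * gives the robot as it stands.
- The arm moves only by the shell command python3 -m handwheel 'ROWS' [FORCE]. ROWS is JSON, a list of rows, each a list of 7 numbers: the opening, from 0 (shut) to 1 (fully open), then the shift along the tool's x, y, z in m, then the turn, a rotation vector about the tool's x, y, z in rad. A call has 1 to 10 rows; each row shifts and turns the commanded pose from where the row before left it, along the tool's axes as they then stand; what a row does not reach is not made up. A row lasts 1/10 s, in which the tool goes at most 50 mm and 8.59 degrees, less where a joint would pass 70% of its speed; a pose out of reach is approached as far as the arm can. A call is refused whole if a number of a shift passes 0.05 or a number of a turn 0.15, either way. A call with a gripper value outside its range is refused whole. The fingers move at their own pace and stop on an object; FORCE is the grip in N (left out, the last holds). Time passes only in rows, so rows that do not move let the fingers close. It gives the time, the measured TCP pose, the force and the opening at its end, in the units of the state.
- observe(): the state, without advancing time (a new reading comes with each control period).
- get_image(name): name is "side" or "top" or "wrist"; returns (picture, depth): 384x512x3 uint8, blue, green, red; 384x512 float32, m along the optical axis (not along the pixel's ray), 0 where there is no reading.
- get_calibration(name): a dict with "camera_matrix" (3x3 intrinsics, pixels), "pose" (4x4, takes a point from camera to world coordinates). Camera axes: x right, y down, z forward; pixel columns grow to the right and rows downward; lengths in m; the calibration is good to about 2 mm. The wrist camera is an equidistant fisheye: a pixel r from the principal point sees the ray r / f radians off the axis. A picture is of the moment at which its call begins: read the wrist's pose just before it. get_calibration takes no time and is no camera call; for the wrist camera it gives the pose at the moment of the call.
- sign_off(): hands the job in, once; it reports no verdict.
The state is a dict: "clock": time; "joints": joint angles; "dq": joint speeds; "joint_efforts": joint torques, N m; "position": TCP position; "ee_rot": TCP orientation; "force": force on the tool from outside, world axes, zero at the start; "ft_torque": the same for the moment, N m; "width": opening from 0.0 (shut) to 1.0 (fully open).
Only numpy, scipy, OpenCV 4.12 (cv2) and the standard library are available. Lean on these libraries where they do the work, as an engineer would, in place of code of your own. Each camera call takes 0.05 s, during which the arm holds its last target. There are 200 camera calls.

## Working session

There is one attempt and no reset: what is moved stays moved. The work goes in short steps, Python scripts to look and compute and a shell command to move; the robot and the scene stay as the last step left them, time stands still between calls to the robot, and variables do not carry over. Pictures are saved under pics/ and viewed, about 8 in all and at most 12, crops included, and the job is handed in when it is done.

```bash
ls; mkdir -p pics
python3 - <<'E'
from cell import *
import cv2,numpy as np
np.set_printoptions(precision=4,suppress=True)
o=observe();print(o)
for n in("top","side"):
    c=get_calibration(n);print(n,c["camera_matrix"],c["pose"])
    p,d=get_image(n);cv2.imwrite(f"pics/{n}0.png",p);np.save(f"pics/{n}0.npy",d)
E
```

```text
pics
{'clock': 0.0, 'joints': array([ 1.1374,  0.4352,  0.025 ,  1.5741, -0.0116,  1.134 , -0.0751]), 'dq': array([-0.0003, -0.0007,  0.0023, -0.0007, -0.0018, -0.0005,  0.    ]), 'joint_efforts': array([  0.0006, -66.7848,   0.9852, -31.4456,  -0.0604,   0.0428,
         0.0002]), 'position': array([ 0.2028, -0.5907,  0.226 ]), 'ee_rot': array([ 2.0424,  0.3425, -2.0433]), 'force': array([-0.7571, -0.5021,  0.8037]), 'ft_torque': array([ 0.0103, -0.0031,  0.0064]), 'width': 0.9989515611958528}
top [[465.3645   0.     254.9626]
 [  0.     465.3645 193.3303]
 [  0.       0.       1.    ]] [[-0.0217 -0.9972  0.0718  0.5421]
 [-0.9994  0.0237  0.0264 -0.0408]
 [-0.0281 -0.0712 -0.9971  0.9963]
 [ 0.      0.      0.      1.    ]]
side [[391.8788   0.     254.2675]
 [  0.     391.8788 192.7491]
 [  0.       0.       1.    ]] [[-0.9706 -0.1689  0.1713  0.4813]
 [-0.2402  0.7185 -0.6527  0.4471]
 [-0.0128 -0.6747 -0.738   0.6373]
 [ 0.      0.      0.      1.    ]]
```

View pics/top0.png

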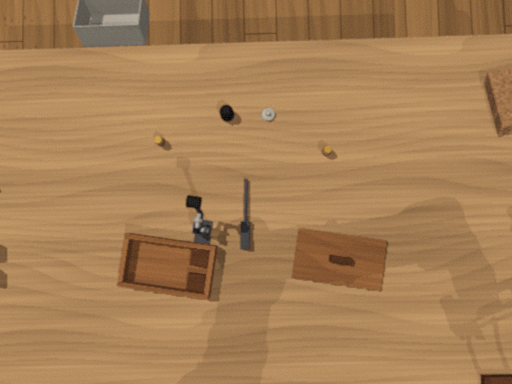

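View pics/side0.png

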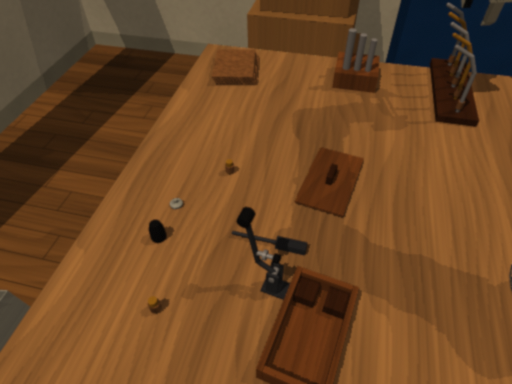

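```bash
cat > h.py <<'E'
import cv2,numpy as np
from cell import *
np.set_printoptions(precision=4,suppress=True)
def ray(uv,c,z):
    K,T=np.array(c["camera_matrix"]),np.array(c["pose"])
    uv=np.atleast_2d(uv).astype(float)
    d=np.c_[(uv-K[:2,2])/[K[0,0],K[1,1]],np.ones(len(uv))]@T[:3,:3].T
    return T[:3,3]+d*((z-T[2,3])/d[:,2])[:,None]
def cloud(d,c):
    K,T=np.array(c["camera_matrix"]),np.array(c["pose"])
    v,u=np.mgrid[:d.shape[0],:d.shape[1]]
    P=np.stack([(u-K[0,2])/K[0,0]*d,(v-K[1,2])/K[1,1]*d,d],-1)
    return P@T[:3,:3].T+T[:3,3]
E
python3 - <<'E'
from h import *
c=get_calibration("top");d=np.load("pics/top0.npy");p=cv2.imread("pics/top0.png")
W=cloud(d,c);z=W[...,2]
print("bench z",np.median(z[300:370,250:400]),z[300:370,250:400].std())
m=((z>0.006)&(d>0)).astype(np.uint8);m[:60]=0;m[:,:100]=0;m[:,450:]=0
n,l,s,_=cv2.connectedComponentsWithStats(m)
for i in range(1,n):
    if s[i,4]<15: continue
    P=W[l==i];r=cv2.minAreaRect((P[:,:2]*1000).astype(np.float32))
    print(s[i],"rect",np.round(r[0],1),np.round(r[1],1),round(r[2],2),"z",np.percentile(P[:,2],[50,98]))
# fine: lid
q=cv2.resize(p[165:310,105:400],None,fx=2.7,fy=2.7,interpolation=cv2.INTER_CUBIC);cv2.imwrite("pics/crop.png",q)
E
```

```text
bench z -0.0004966622191369674 0.06726383562385195
[219 105  15  16 196] rect [785.5  42.8] [28.6 27.5] 89.34 z [0.0399 0.0493]
[262 108  12  13 108] rect [784.2 -45.4] [23.7 26.2] 88.63 z [0.0092 0.0204]
[154 136  11  11  90] rect [729.1 187.2] [17.1 18.2] 42.92 z [0.0289 0.0371]
[321 146  11  10  87] rect [ 698.7 -167.2] [20.  16.9] 78.36 z [0.0309 0.0366]
[240 179  10  71 432] rect [570.2   7.9] [ 19.1 148. ] 88.5 z [0.018  0.0226]
[185 195  25  42 481] rect [562.6  96.6] [33.2 75.9] 83.89 z [0.1017 0.1891]
[ 291  228   96   63 4557] rect [ 470.4 -186.3] [186.9 108.4] 80.64 z [0.0137 0.0369]
[ 116  233  101   67 3498] rect [466.3 172.2] [191.3 111.8] 81.0 z [0.0284 0.0424]
[150 250  10   6  20] rect [492.  201.4] [10.6 16.5] 35.27 z [0.0069 0.0085]
[158 251   7  10  22] rect [484.5 185.4] [ 8.8 22.7] 60.15 z [0.0073 0.0106]
```

View pics/crop.png

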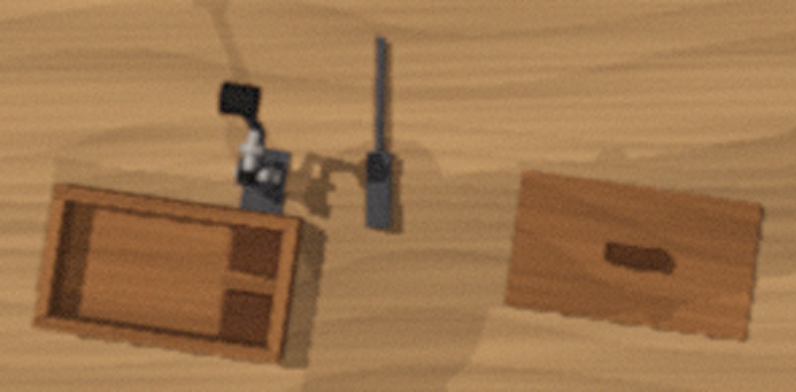

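```bash
cat > go.py <<'E'
# usage: go.py x y z(mm) jawyaw(deg)  -> turn (tool frame), then shift in the turned frame
import sys
from h import *
from scipy.spatial.transform import Rotation as R
def report(x,y,z,yaw):
    o=observe();Rc=R.from_rotvec(o["ee_rot"]);p=np.array(o["position"])
    print("t",round(o["clock"],2),"pos",p*1000,"w",round(o["width"],3),"F",o["force"],"j7",o["joints"][6])
    print("tool x",Rc.as_matrix()[:,0],"jaw y",Rc.as_matrix()[:,1])
    for k in(0,180):
        a=np.radians(yaw+k);jy=np.array([np.cos(a),np.sin(a),0]);tx=np.array([0,0,-1.])
        T=R.from_matrix(np.c_[tx,jy,np.cross(tx,jy)])
        print(" opt",k,"turn",(Rc.inv()*T).as_rotvec(),"shift",T.inv().apply(np.array([x,y,z])/1000-p))
if __name__=="__main__": report(*map(float,sys.argv[1:]))
E
python3 go.py 530 -21 150 88.5
```

```text
t 0.1 pos [ 202.7981 -590.7091  226.0184] w 1.002 F [ 0.7574  0.2263 -0.6439] j7 -0.07510665132993746
tool x [-0.0006  0.0013 -1.    ] jaw y [ 0.3247 -0.9458 -0.0014]
 opt 0 turn [-2.7847 -0.0019  0.0005] shift [0.076  0.5781 0.3122]
 opt 180 turn [0.3569 0.0004 0.0014] shift [ 0.076  -0.5781 -0.3122]
```

```bash
python3 -m handwheel '[[1,0,0,0,0.12,0,0],[1,0,0,0,0.12,0,0],[1,0,0,0,0.117,0,0],[1,0,-0.04,-0.022,0,0,0],[1,0,-0.04,-0.022,0,0,0],[1,0,-0.04,-0.022,0,0,0],[1,0,-0.04,-0.022,0,0,0],[1,0,-0.04,-0.022,0,0,0],[1,0,-0.04,-0.022,0,0,0],[1,0,-0.04,-0.022,0,0,0]]'
python3 -m handwheel '[[1,0,-0.04,-0.022,0,0,0],[1,0,-0.04,-0.022,0,0,0],[1,0,-0.04,-0.022,0,0,0],[1,0,-0.04,-0.022,0,0,0],[1,0.01,-0.04,-0.022,0,0,0],[1,0.02,-0.04,-0.022,0,0,0],[1,0.02,-0.03,-0.022,0,0,0],[1,0.02,-0.02,-0.02,0,0,0],[1,0,0,0,0,0,0]]'
python3 go.py 530 -21 100 88.5
```

```text
clock: 1.1
position: [0.3647, -0.3135, 0.2266]
ee_rot: [-2.208, 0.029, 2.208]
force: [1.9, 0.6, 0.9]
width: 1.0
clock: 2.0
position: [0.5462, -0.0258, 0.1539]
ee_rot: [-2.206, 0.021, 2.214]
force: [-0.2, -0.4, -0.3]
width: 1.0
t 2.0 pos [546.2247 -25.8388 153.8666] w 1.0 F [-0.2269 -0.4202 -0.3298] j7 -1.74129366786178
tool x [-0.0034  0.002  -1.    ] jaw y [-0.0209 -0.9998 -0.0019]
 opt 0 turn [-3.1363 -0.003   0.0053] shift [ 0.0539  0.0044 -0.0163]
 opt 180 turn [0.0053 0.0034 0.0019] shift [ 0.0539 -0.0044  0.0163]
```

```bash
python3 -m handwheel '[[1,-0.03,0,0.01,0,0,0],[1,-0.01,0,0.006,-0.14,0,0],[1,0,0,0,-0.14,0,0],[1,0,0,0,-0.14,0,0],[1,0,0,0,-0.14,0,0],[1,0,0,0,-0.14,0,0],[1,0,0,0,-0.14,0,0],[1,0,0,0,-0.14,0,0],[1,0,0,0,-0.14,0,0],[1,0,0,0,-0.14,0,0]]'
python3 -m handwheel '[[1,0,0,0,-0.14,0,0],[1,0,0,0,-0.14,0,0],[1,0,0,0,-0.14,0,0],[1,0,0,0,-0.14,0,0],[1,0,0,0,-0.14,0,0],[1,0,0,0,-0.14,0,0],[1,0,0,0,-0.14,0,0],[1,0,0,0,-0.14,0,0],[1,0,0,0,-0.14,0,0],[1,0,0,0,-0.14,0,0]]'
python3 -m handwheel '[[1,0,0,0,-0.14,0,0],[1,0,0,0,-0.14,0,0],[1,0,0,0,-0.14,0,0],[1,0,0,0,-0.06,0,0],[1,0,0,0,0,0,0]]'
python3 go.py 530 -21 4 88.5
```

```text
clock: 3.0
position: [0.5293, -0.0305, 0.1969]
ee_rot: [1.449, 1.033, -1.45]
force: [-0.0, 0.1, 0.2]
width: 0.999
clock: 4.0
position: [0.5293, -0.0307, 0.1968]
ee_rot: [0.393, 1.535, -0.395]
force: [-0.3, -1.4, -0.4]
width: 1.0
clock: 4.5
position: [0.5294, -0.0306, 0.1966]
ee_rot: [0.022, 1.571, -0.023]
force: [0.1, 0.5, -1.0]
width: 1.002
t 4.5 pos [529.3571 -30.6401 196.6477] w 1.002 F [ 0.0622  0.5392 -1.0285] j7 1.1063779262555369
tool x [-0.0007 -0.0007 -1.    ] jaw y [ 0.0282  0.9996 -0.0008]
 opt 0 turn [-0.002  -0.0007  0.0008] shift [0.1926 0.0097 0.0004]
 opt 180 turn [3.1396 0.0012 0.0011] shift [ 0.1926 -0.0097 -0.0004]
```

```bash
python3 -m handwheel '[[1,0.02,0.01,0,0,0,0],[1,0.035,0,0,0,0,0],[1,0.035,0,0,0,0,0],[1,0.035,0,0,0,0,0],[1,0.03,0,0,0,0,0],[1,0.02,0,0,0,0,0],[1,0.01,0,0,0,0,0],[1,0.006,0,0,0,0,0],[1,0,0,0,0,0,0]]'
python3 -m handwheel '[[0.5,0,0,0,0,0,0],[0.5,0,0,0,0,0,0],[0.5,0,0,0,0,0,0],[0,0,0,0,0,0,0],[0,0,0,0,0,0,0],[0,0,0,0,0,0,0],[0,0,0,0,0,0,0],[0,0,0,0,0,0,0]]' 30
python3 - <<'E'
from h import *
p,d=get_image("top");cv2.imwrite("pics/g.png",cv2.resize(p[130:300,150:350],None,fx=3,fy=3))
E
```

```text
clock: 5.4
position: [0.5302, -0.0198, 0.0058]
ee_rot: [0.022, 1.571, -0.023]
force: [0.2, -0.0, 1.1]
width: 0.998
clock: 6.2
position: [0.5301, -0.0195, 0.0057]
ee_rot: [0.022, 1.571, -0.022]
force: [-0.4, 2.3, 1.8]
width: 0.356
```

View pics/g.png

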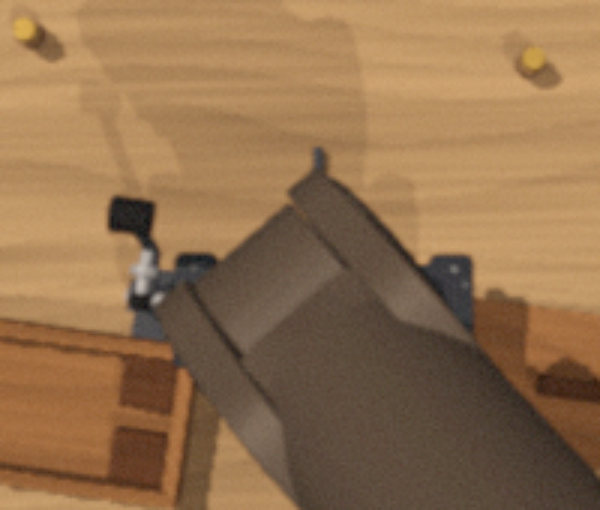

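The rod's tip shows at (318,160) and the gripper is close to the clamp at (170,280) but clear of it. The fingers are still closing.

```bash
python3 -m handwheel '[[0,0,0,0,0,0,0],[0,0,0,0,0,0,0],[0,0,0,0,0,0,0],[0,0,0,0,0,0,0],[0,0,0,0,0,0,0]]' 30
python3 -m handwheel '[[0,-0.01,0,0,0,0,0],[0,-0.03,0,0,0,0,0],[0,-0.04,-0.01,0,0,0,0],[0,-0.04,-0.03,0,0,0,0],[0,-0.04,-0.04,0,0,0,0],[0,-0.035,-0.04,0,0,0,0],[0,0,0,0,0,0,0]]'
python3 go.py 472 206 200 -9
```

```text
clock: 6.75
position: [0.53, -0.0197, 0.0056]
ee_rot: [0.022, 1.571, -0.022]
force: [1.3, 0.9, -0.5]
width: 0.214
clock: 7.45
position: [0.5284, -0.1392, 0.1981]
ee_rot: [0.025, 1.565, -0.032]
force: [0.5, 0.5, -2.2]
width: 0.216
t 7.45 pos [ 528.4327 -139.1808  198.1269] w 0.216 F [ 0.464   0.5441 -2.1897] j7 1.2941452140181
tool x [ 0.0051 -0.0045 -1.    ] jaw y [ 0.0364  0.9993 -0.0043]
 opt 0 turn [ 1.6915  0.0075 -0.0012] shift [-0.0019 -0.1097 -0.3321]
 opt 180 turn [-1.4501  0.0012  0.0073] shift [-0.0019  0.1097  0.3321]
```

```bash
python3 -m handwheel '[[0,0,0,0,0.14,0,0],[0,0,0,0,0.14,0,0],[0,0,0,0,0.14,0,0],[0,0,0,0,0.14,0,0],[0,0,0,0,0.14,0,0],[0,0,0,0,0.14,0,0],[0,0,0,0,0.14,0,0],[0,0,0,0,0.14,0,0],[0,0,0,0,0.14,0,0],[0,0,0,0,0.14,0,0]]'
python3 -m handwheel '[[0,0,0,0,0.14,0,0],[0,0,0,0,0.14,0.007,0],[0,0,0,0,0.012,0,0],[0,0,-0.03,-0.01,0,0,0],[0,0,-0.03,-0.02,0,0,0],[0,0,-0.03,-0.03,0,0,0],[0,0,-0.015,-0.04,0,0,0],[0,0,-0.005,-0.04,0,0,0],[0,0,0,-0.04,0,0,0],[0,0,0,-0.04,0,0,0]]'
python3 -m handwheel '[[0,0,0,-0.04,0,0,0],[0,0,0,-0.04,0,0,0],[0,0,0,-0.02,0,0,0],[0,0,0,-0.01,0,0,0],[0,0,0,0,0,0,0]]'
python3 go.py 471.3 204 30 -9
python3 - <<'E'
from h import *
c=get_calibration("top");p,d=get_image("top");W=cloud(d,c);z=W[...,2]
cv2.imwrite("pics/h.png",cv2.resize(p[130:330,80:350],None,fx=2.8,fy=2.8));np.save("pics/h.npy",d)
p,d=get_image("side");cv2.imwrite("pics/hs.png",p);np.save("pics/hs.npy",d)
E
```

```text
clock: 8.45
position: [0.5264, -0.1321, 0.1941]
ee_rot: [1.107, 1.272, -1.108]
force: [0.7, -0.3, -1.8]
width: 0.216
clock: 9.45
position: [0.4504, 0.1028, 0.196]
ee_rot: [1.32, 1.141, -1.312]
force: [1.0, -0.6, -1.4]
width: 0.211
clock: 9.95
position: [0.4668, 0.2111, 0.1963]
ee_rot: [1.321, 1.143, -1.312]
force: [0.8, 0.3, -0.8]
width: 0.214
t 9.95 pos [466.8364 211.0861 196.2766] w 0.214 F [ 0.7985  0.3261 -0.8368] j7 -0.9204827408643765
tool x [-0.      0.0072 -1.    ] jaw y [ 0.9895 -0.1447 -0.001 ]
 opt 0 turn [ 0.0119 -0.0071  0.0011] shift [0.1663 0.0055 0.0063]
 opt 180 turn [-3.1297 -0.0017 -0.0111] shift [ 0.1663 -0.0055 -0.0063]
```

View pics/hs.png

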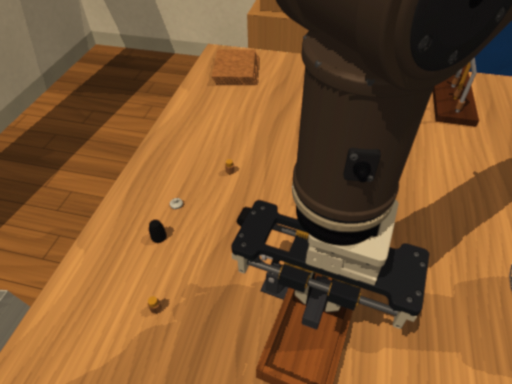

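View pics/h.png

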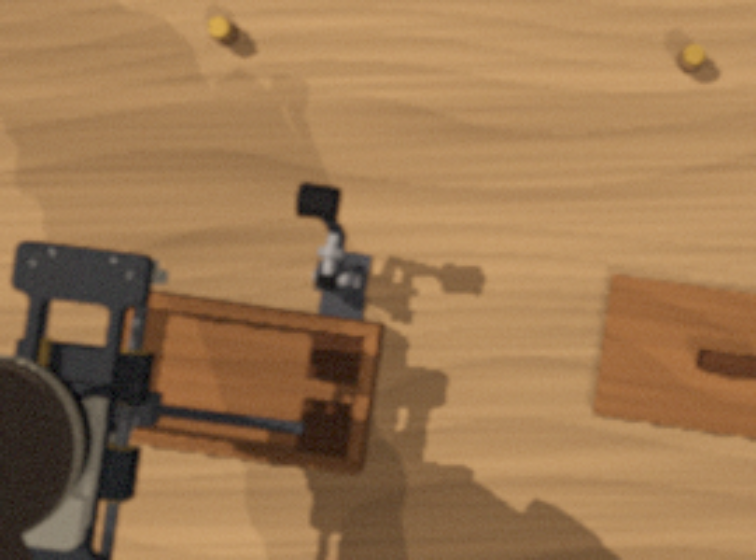

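The shank shows in the top crop from (160,412) to (300,428), well in line with the case. I'll fit its line from the depth.

Run:
```python
from h import *
c=get_calibration("top");d=np.load("pics/h.npy");W=cloud(d,c)
m=np.zeros(d.shape,bool);m[268//1:290,140:192]=1
m&=(W[...,2]>.15)&(W[...,2]<.23)
P=W[m];print(len(P),"y",P[:,1].min(),P[:,1].max())
vx,vy,x0,y0=cv2.fitLine((P[:,:2]*1000).astype(np.float32),cv2.DIST_HUBER,0,.01,.01).ravel()
print("dir",np.degrees(np.arctan2(vy,vx)),"pt",x0,y0,"z near tip",np.median(P[P[:,1]<P[:,1].min()+.02,2]),"z far",np.median(P[P[:,1]>P[:,1].max()-.02,2]))
C=np.array([466.3,172.2]);Y=np.array([.1564,.9877]);X=np.array([.9877,-.1564])
for q in P[[P[:,1].argmin(),P[:,1].argmax()],:2]*1000: print("case x,y",(q-C)@X,(q-C)@Y)
q=np.array([x0,y0]);print("mid case",(q-C)@X,(q-C)@Y)
o=observe();q=o["position"][:2]*1000;print("tcp case",(q-C)@X,(q-C)@Y)
```

```text
228 y 0.09796864483794207 0.1791986544073141
dir 81.86059 pt 456.234 138.58582 z near tip 0.2031032601847902 z far 0.20336739698856798
case x,y -3.807186696579805 -75.75955097246506
case x,y -2.856386798903986 6.633594457306901
mid case -4.684921052246107 -34.77505112548827
tcp case -4.965214304604961 36.216737085091246
```

```bash
python3 -m handwheel '[[0,0.02,0.005,-0.002,0.013,0,0],[0,0.03,0,0,0,0,0],[0,0.03,0,0,0,0,0],[0,0.03,0,0,0,0,0],[0,0.02,0,0,0,0,0],[0,0,0,0,0,0,0]]'
python3 go.py 471.3 209 13 -9
```

```text
clock: 10.65
position: [0.4711, 0.2092, 0.0641]
ee_rot: [1.329, 1.133, -1.33]
force: [-0.2, 0.2, -1.5]
width: 0.216
t 10.65 pos [471.0875 209.2399  64.1002] w 0.216 F [-0.1534  0.1857 -1.527 ] j7 -1.0705286052455991
tool x [-0.0038  0.0038 -1.    ] jaw y [ 0.9867 -0.1628 -0.0044]
 opt 0 turn [-0.0064 -0.0031  0.0044] shift [0.0511 0.0002 0.0002]
 opt 180 turn [3.1352 0.0068 0.0049] shift [ 0.0511 -0.0002 -0.0002]
```

```bash
python3 -m handwheel '[[0,0.015,0.001,0,-0.006,0,0],[0,0.015,0,0,0,0,0],[0,0.012,0,0,0,0,0],[0,0.006,0,0,0,0,0],[0,0,0,0,0,0,0]]'
python3 go.py 471.3 209 13 -9
```

```text
clock: 11.15
position: [0.4734, 0.2122, 0.0179]
ee_rot: [1.328, 1.137, -1.321]
force: [-0.7, -0.6, -1.6]
width: 0.214
t 11.15 pos [473.355  212.2144  17.9405] w 0.214 F [-0.6756 -0.6025 -1.5568] j7 -1.1237261047919918
tool x [-0.0002  0.0065 -1.    ] jaw y [ 0.9878 -0.1555 -0.0012]
 opt 0 turn [ 0.001  -0.0064  0.0012] shift [ 0.0049 -0.0015  0.0035]
 opt 180 turn [-3.1406 -0.0018 -0.01  ] shift [ 0.0049  0.0015 -0.0035]
```

```bash
python3 -m handwheel '[[0,0.003,-0.0005,0.001,0,0,0],[0,0.002,0,0,0,0,0],[0,0,0,0,0,0,0]]'
python3 -m handwheel '[[0.35,0,0,0,0,0,0],[0.35,0,0,0,0,0,0],[0.35,0,0,0,0,0,0],[0.35,-0.01,0,0,0,0,0],[0.35,-0.02,0,0,0,0,0],[0.35,-0.04,0,0,0,0,0],[0.35,-0.04,0,0,0,0,0],[0.35,-0.04,0,0,0,0,0],[0.35,-0.03,0,0,0,0,0],[0.6,-0.01,0,0,0,0,0]]'
python3 go.py 471.3 -178 190 -9.4
```

```text
clock: 11.45
position: [0.473, 0.2116, 0.0135]
ee_rot: [1.329, 1.136, -1.32]
force: [-0.5, 0.4, -0.6]
width: 0.214
clock: 12.45
position: [0.4739, 0.2114, 0.2074]
ee_rot: [1.333, 1.135, -1.315]
force: [0.9, -0.2, -0.1]
width: 0.396
t 12.45 pos [473.8768 211.3848 207.4029] w 0.396 F [ 0.8933 -0.1641 -0.0764] j7 -0.922086512579449
tool x [ 0.0054  0.0091 -0.9999] jaw y [ 0.9879 -0.1553  0.0039]
 opt 0 turn [ 0.0082 -0.0099 -0.0039] shift [0.0174 0.0611 0.3846]
 opt 180 turn [-3.1334  0.0061 -0.0154] shift [ 0.0174 -0.0611 -0.3846]
```

```bash
python3 -m handwheel '[[0.6,0,0,0.03,0,0,0],[0.6,0,0,0.04,0,0,0],[0.6,0,0,0.04,0,0,0],[0.6,0,0,0.04,0.008,-0.01,-0.004],[0.6,0,0.01,0.04,0,0,0],[0.6,0,0.01,0.04,0,0,0],[0.6,0,0.01,0.04,0,0,0],[0.6,0,0.01,0.04,0,0,0],[0.6,0,0.01,0.04,0,0,0],[0.6,0,0.01,0.03,0,0,0]]'
python3 -m handwheel '[[0.6,0,0,0.005,0,0,0],[0.6,0,0,0,0,0,0]]'
python3 - <<'E'
from h import *
c=get_calibration("top");d=np.load("pics/top0.npy");W=cloud(d,c)
m=np.zeros(d.shape,np.uint8);m[228:292,288:390]=1
m&=((W[...,2]>.025)&(d>0)).astype(np.uint8)
P=W[m>0];print("handle",cv2.minAreaRect((P[:,:2]*1000).astype(np.float32)),len(P))
p,d=get_image("top");W=cloud(d,c);np.save("pics/r.npy",d)
C=np.array([466.3,172.2]);Y=np.array([.1564,.9877]);X=np.array([.9877,-.1564])
Q=W[...,:2]*1000-C;a=Q@X;b=Q@Y
hsv=cv2.cvtColor(p,cv2.COLOR_BGR2HSV)
s=(abs(a)<43)&(abs(b)<83)&(d>0)&((hsv[...,1]<90))
print(s.sum());A=np.c_[a[s],b[s],W[...,2][s]*1000]
for lo in range(-85,85,15):
    k=(A[:,1]>=lo)&(A[:,1]<lo+15)
    if k.sum()>2: print(lo,k.sum(),np.median(A[k],0))
cv2.imwrite("pics/r.png",cv2.resize(p[200:320,100:250],None,fx=4,fy=4))
E
python3 go.py 471.7 -178.4 30 -9.4
```

```text
clock: 13.45
position: [0.4702, -0.1773, 0.2025]
ee_rot: [1.325, 1.128, -1.336]
force: [-0.2, 0.8, 0.4]
width: 0.6
clock: 13.65
position: [0.4697, -0.1801, 0.2023]
ee_rot: [1.326, 1.129, -1.336]
force: [-0.2, 1.6, -0.4]
width: 0.604
handle ((471.75628662109375, -186.06895446777344), (43.86305618286133, 13.906135559082031), 80.08956909179688) 157
421
-85 7 [  1.7952 -73.1052  18.9138]
-70 23 [  0.4501 -63.1257  18.9563]
-55 22 [  1.2585 -47.3932  18.7042]
-40 22 [  0.3237 -32.2081  18.3882]
-25 22 [  1.3703 -17.8323  19.3978]
-10 23 [ 0.8106 -1.7146 19.1745]
5 50 [ 0.8393 15.9736 21.2991]
20 67 [ 1.0248 27.2104 25.752 ]
35 70 [ 1.2863 42.2477 25.3809]
50 73 [ 1.0991 57.8343 25.2527]
65 42 [ 1.6456 69.6806 25.7015]
t 13.7 pos [ 469.8585 -178.7098  202.4829] w 0.596 F [ 0.4165  0.925  -0.0952] j7 -0.09171117187663783
tool x [-0.0058 -0.0014 -1.    ] jaw y [ 0.9866 -0.1633 -0.0055]
 opt 0 turn [0.0001 0.0023 0.0055] shift [ 0.1725  0.0018 -0.0006]
 opt 180 turn [-3.1415 -0.0087  0.0037] shift [ 0.1725 -0.0018  0.0006]
```

View pics/r.png

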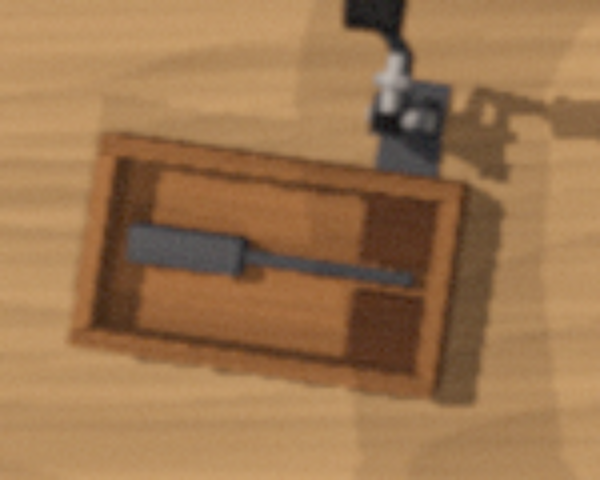

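```bash
python3 -m handwheel '[[0.6,0.03,0.002,0,0,0,0.005],[0.6,0.04,0,0,0,0,0],[0.6,0.04,0,0,0,0,0],[0.6,0.04,0,0,0,0,0],[0.6,0.02,0,0,0,0,0],[0.6,0.012,0,0,0,0,0],[0.6,0,0,0,0,0,0]]'
python3 - <<'E'
from h import *
c=get_calibration("top")
for f,lo,hi,r in(("r",.030,.05,(225,305,110,225)),("top0",.009,.05,(225,295,285,392))):
    d=np.load(f"pics/{f}.npy");W=cloud(d,c);m=np.zeros(d.shape,bool);m[r[0]:r[1],r[2]:r[3]]=1
    m&=(W[...,2]>lo)&(W[...,2]<hi)&(d>0);n,l,s,_=cv2.connectedComponentsWithStats(m.astype(np.uint8))
    m=l==1+s[1:,4].argmax();P=W[m]*1000
    print(f,cv2.minAreaRect(P[:,:2].astype(np.float32)),np.median(P,0))
E
python3 go.py 471.7 -178.4 18 -9.4
```

```text
clock: 14.4
position: [0.4715, -0.1787, 0.0199]
ee_rot: [1.325, 1.128, -1.33]
force: [0.1, -0.0, 1.1]
width: 0.602
r ((465.8231201171875, 172.09451293945312), (190.92669677734375, 110.28841400146484), 80.7713394165039) [463.8482 172.724   39.3862]
top0 ((471.4987487792969, -186.55184936523438), (186.81546020507812, 106.08057403564453), 80.51589965820312) [ 472.0295 -186.1211   13.7082]
t 14.4 pos [ 471.5143 -178.7099   19.9167] w 0.602 F [ 0.0995 -0.0158  1.109 ] j7 -0.2704394912762277
tool x [-0.002  -0.0018 -1.    ] jaw y [ 0.9869 -0.1612 -0.0017]
 opt 0 turn [0.0021 0.0021 0.0017] shift [ 0.0019  0.0001 -0.0003]
 opt 180 turn [-3.1394 -0.0027  0.0034] shift [ 0.0019 -0.0001  0.0003]
```

```bash
python3 -m handwheel '[[0,0,0,0,0,0,0],[0,0,0,0,0,0,0],[0,0,0,0,0,0,0],[0,0,0,0,0,0,0],[0,0,0,0,0,0,0],[0,0,0,0,0,0,0],[0,0,0,0,0,0,0],[0,0,0,0,0,0,0],[0,0,0,0,0,0,0]]' 45
python3 go.py 466 180.2 150 -9.1
python3 -m handwheel '[[0,-0.01,0,0,0,0,0],[0,-0.02,0,0,0,0,0],[0,-0.03,0,0,0,0,0],[0,-0.04,0,0,0,0,0],[0,-0.04,0,0,0,0,0],[0,-0.04,0,0,0,0,0],[0,0,0,0,0,0,0]]'
python3 go.py 466 180.2 150 -9.1
```

```text
clock: 15.3
position: [0.4724, -0.1805, 0.021]
ee_rot: [1.327, 1.124, -1.33]
force: [-0.3, -0.5, 4.8]
width: 0.15
t 15.3 pos [ 472.375  -180.5342   21.0421] w 0.15 F [-0.2509 -0.4543  4.814 ] j7 -0.2700084752019266
tool x [ 0.0004 -0.0034 -1.    ] jaw y [ 0.9866 -0.1634  0.0009]
 opt 0 turn [-0.0053  0.0033 -0.0009] shift [-0.129  -0.0633 -0.3552]
 opt 180 turn [ 3.1363 -0.0015 -0.0052] shift [-0.129   0.0633  0.3552]
clock: 16.0
position: [0.4747, -0.1799, 0.2061]
ee_rot: [1.329, 1.118, -1.325]
force: [0.8, 0.2, -2.4]
width: 0.145
t 16.0 pos [ 474.744  -179.9325  206.1023] w 0.145 F [ 0.7587  0.1789 -2.4411] j7 -0.0951547968595506
tool x [ 0.0076 -0.0057 -1.    ] jaw y [ 0.9866 -0.163   0.0084]
 opt 0 turn [-0.005   0.0044 -0.0084] shift [ 0.0561 -0.0656 -0.3542]
 opt 180 turn [ 3.1366 -0.0132 -0.0069] shift [0.0561 0.0656 0.3542]
```

```bash
python3 -m handwheel '[[0,-0.01,-0.02,-0.01,0,0,0],[0,-0.01,-0.03,-0.02,0,0,0],[0,0,-0.03,-0.03,0,0,0],[0,0,0,-0.04,0,0,0],[0,0,0,-0.04,-0.005,0.004,-0.006],[0,0,0,-0.04,0,0,0],[0,0,0,-0.04,0,0,0],[0,0,0,-0.04,0,0,0],[0,0,0.005,-0.035,0,0,0],[0,0,0.005,-0.03,0,0,0]]'
python3 -m handwheel '[[0,0,0,-0.02,0,0,0],[0,0,0,-0.005,0,0,0],[0,0,0,0,0,0,0]]'
python3 go.py 466.9 178.1 70 -9.1
```

```text
clock: 17.0
position: [0.4545, 0.1543, 0.2199]
ee_rot: [1.322, 1.136, -1.329]
force: [0.3, -0.1, -2.6]
width: 0.147
clock: 17.3
position: [0.4584, 0.1774, 0.2198]
ee_rot: [1.321, 1.137, -1.329]
force: [0.0, -0.4, -1.9]
width: 0.145
t 17.3 pos [458.4284 177.4205 219.82  ] w 0.145 F [ 0.0399 -0.3853 -1.9188] j7 -0.8734348120955475
tool x [-0.007   0.0014 -1.    ] jaw y [ 0.9876 -0.1567 -0.0071]
 opt 0 turn [ 0.0015 -0.0003  0.0071] shift [ 0.1498  0.0083 -0.002 ]
 opt 180 turn [-3.1401 -0.0112 -0.0005] shift [ 0.1498 -0.0083  0.002 ]
```

```bash
python3 -m handwheel '[[0,0.02,0.006,-0.002,0.0015,0,0.007],[0,0.03,0.002,0,0,0,0],[0,0.03,0,0,0,0,0],[0,0.03,0,0,0,0,0],[0,0.02,0,0,0,0,0],[0,0.01,0,0,0,0,0],[0,0,0,0,0,0,0]]'
python3 - <<'E'
from h import *
c=get_calibration("top");p,d=get_image("top");W=cloud(d,c)*1000
C=np.array([465.9,172.1]);t=np.radians(80.9);Y=np.array([np.cos(t),np.sin(t)]);X=np.array([Y[1],-Y[0]])
Q=W[...,:2]-C;a=Q@X;b=Q@Y
m=(abs(a)<75)&(abs(b)<115)&(W[...,2]>60)&(W[...,2]<90)
m&=~((abs(a-85)<40)&(b<-30)&(a>58))
n,l,s,_=cv2.connectedComponentsWithStats(m.astype(np.uint8))
print(s[1:,4][s[1:,4]>30])
A=np.c_[a[m],b[m],W[...,2][m]]
for lo,hi in((-95,-75),(-75,-55),(45,65),(65,85)):
    k=(A[:,1]>lo)&(A[:,1]<hi)
    if k.any():print(lo,k.sum(),"x range",np.percentile(A[k,0],[1,99]),"z",np.median(A[k,2]))
for lo,hi in((-50,-20),(-20,20),(20,50)):
    k=(A[:,0]>lo)&(A[:,0]<hi)
    if k.any():print("x",lo,"y range",np.percentile(A[k,1],[1,99]))
cv2.imwrite("pics/l.png",cv2.resize(p[180:330,80:270],None,fx=4,fy=4))
E
python3 go.py 466.9 178.1 57 -9.1
```

```text
clock: 18.0
position: [0.4667, 0.1764, 0.0795]
ee_rot: [1.326, 1.128, -1.328]
force: [0.7, -0.1, -2.2]
width: 0.148
[ 222  218 2199]
-95 549 x range [-52.2412  51.4314] z 71.98932291928928
-75 548 x range [-52.2142  51.6493] z 71.76692674776497
45 44 x range [31.6381 52.2096] z 72.22503824478972
65 153 x range [21.5142 52.9599] z 72.2271381325702
x -50 y range [-93.9034 -16.799 ]
x -20 y range [-94.2349 -10.6243]
x 20 y range [-94.0829  89.5559]
t 18.05 pos [467.3796 177.143   80.4847] w 0.149 F [-0.0386  0.2412 -1.4139] j7 -1.0395699950770332
tool x [ 0.0008  0.0001 -1.    ] jaw y [ 0.987  -0.1607  0.0008]
 opt 0 turn [-0.0026 -0.0002 -0.0008] shift [ 0.0235 -0.0006 -0.0009]
 opt 180 turn [ 3.139  -0.0013  0.0003] shift [0.0235 0.0006 0.0009]
```

View pics/l.png

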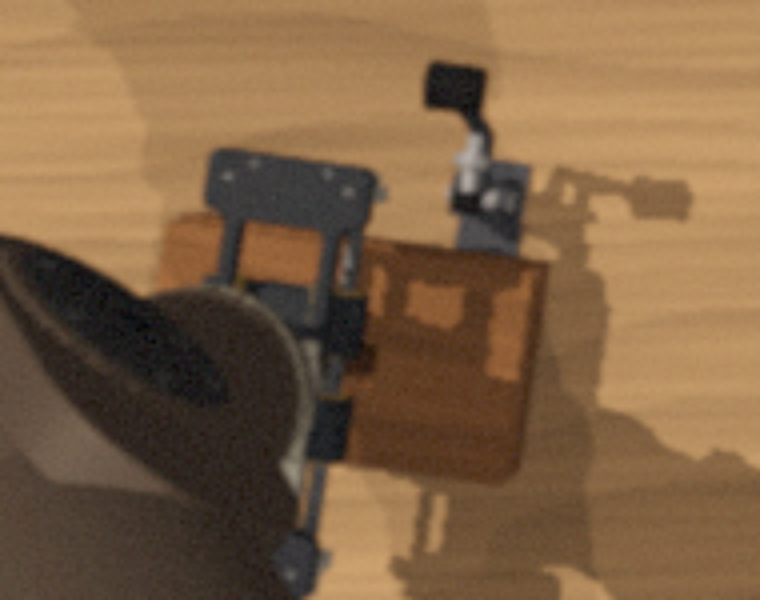

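The lid hangs level over the case, within about 1 mm of centred. Its -y edge is at crop column 530 and it is clear of the clamp. Next I'll lower it.

```bash
python3 -m handwheel '[[0,0.006,0,-0.001,-0.0026,0,0],[0,0.006,0,0,0,0,0],[0,0.005,0,0,0,0,0],[0,0.004,0,0,0,0,0],[0,0,0,0,0,0,0]]'
python3 go.py 466.9 179 56 -9.1
```

```text
clock: 18.55
position: [0.4673, 0.1789, 0.0589]
ee_rot: [1.325, 1.13, -1.324]
force: [-0.5, 0.3, -3.2]
width: 0.149
t 18.55 pos [467.3369 178.8746  58.899 ] w 0.149 F [-0.4664  0.3042 -3.1854] j7 -1.0685924088540497
tool x [ 0.0007  0.0003 -1.    ] jaw y [ 0.9876 -0.1572  0.0006]
 opt 0 turn [ 0.001  -0.0004 -0.0006] shift [ 0.0029 -0.0005 -0.0001]
 opt 180 turn [-3.1406  0.001  -0.0007] shift [0.0029 0.0005 0.0001]
```

```bash
python3 -m handwheel '[[0,0.002,0,0,0,0,0],[0,0.002,0,0,0,0,0],[0,0,0,0,0,0,0]]'
python3 -m handwheel '[[0.4,0,0,0,0,0,0],[0.4,0,0,0,0,0,0],[0.4,0,0,0,0,0,0],[0.4,0,0,0,0,0,0],[0.4,-0.015,0,-0.0,0,0,0],[0.4,-0.03,0,0,0,0,0],[0.4,-0.04,0,0,0,0,0],[0.4,-0.04,0,0,0,0,0],[0.4,-0.04,0,0,0,0,0],[0.5,0,0,0,0,0,0]]'
```

```text
clock: 18.85
position: [0.4677, 0.1791, 0.0553]
ee_rot: [1.326, 1.13, -1.323]
force: [0.3, 0.1, -2.1]
width: 0.145
clock: 19.85
position: [0.4698, 0.1807, 0.2255]
ee_rot: [1.332, 1.127, -1.315]
force: [0.4, 0.9, -0.2]
width: 0.451
```

```bash
python3 -m handwheel '[[0.6,-0.03,0,0,-0.14,0,0],[0.6,-0.03,0,0,-0.14,0,0],[0.6,0,0,0,-0.14,0,0],[0.6,0,0,0,-0.14,0,0],[0.6,0,0,0,-0.14,0,0],[0.6,0,0,0,-0.14,0,0],[0.6,0,0,0,-0.14,0,0],[0.6,0,0,0,-0.14,0,0],[0.6,0,0,0,-0.14,0,0],[0.6,0,0,0,-0.14,0,0]]'
python3 -m handwheel '[[0.6,0,0,0,-0.14,0,0],[0.6,0,0,0,-0.03,0,0],[0.6,0,0,0,0,0,0]]'
python3 - <<'E'
from h import *
c=get_calibration("top");d=np.load("pics/r.npy");W=cloud(d,c)*1000
C=np.array([465.9,172.1]);t=np.radians(80.9);Y=np.array([np.cos(t),np.sin(t)]);X=np.array([Y[1],-Y[0]])
m=np.zeros(d.shape,bool);m[190:235,180:215]=1;m&=(W[...,2]>165)&(d>0)
P=W[m];r=cv2.minAreaRect(P[:,:2].astype(np.float32));print(r,np.percentile(P[:,2],[5,50,95]),len(P))
q=np.array(r[0])-C;print("case",q@X,q@Y)
E
python3 go.py 583 93 260 80.9
```

```text
clock: 20.85
position: [0.4671, 0.1787, 0.2798]
ee_rot: [0.254, 1.555, -0.253]
force: [-0.4, -0.0, -1.0]
width: 0.598
clock: 21.15
position: [0.4672, 0.1787, 0.28]
ee_rot: [0.127, 1.566, -0.126]
force: [-0.1, -0.4, 0.6]
width: 0.594
((588.8082885742188, 90.81884765625), (26.118078231811523, 21.56257438659668), 80.67459869384766) [178.1489 185.7621 189.2471] 193
case 134.21661106121365 -60.81919468238818
t 21.15 pos [467.2465 178.7035 279.9814] w 0.594 F [-0.1267 -0.4013  0.6274] j7 0.5846556073609153
tool x [ 0.0009  0.0008 -1.    ] jaw y [0.1605 0.987  0.0009]
 opt 0 turn [-0.0024  0.0007 -0.0009] shift [ 0.02   -0.0663  0.1279]
 opt 180 turn [ 3.1392 -0.0014 -0.0011] shift [ 0.02    0.0663 -0.1279]
```

```bash
python3 -m handwheel '[[0.6,0,-0.02,0.03,0,0,0],[0.6,0,-0.02,0.04,0,0,0],[0.6,0.01,-0.015,0.035,0,0,0],[0.6,0.02,-0.01,0.02,0,0,0],[0.6,0.02,-0.004,0.009,-0.002,0,0],[0.6,0,0,0,0,0,0],[0.6,0,0,0,0,0,0]]'
python3 go.py 588.8 90.8 164 80.9
python3 - <<'E'
from h import *
c=get_calibration("top");p,d=get_image("top");W=cloud(d,c)*1000
C=np.array([465.9,172.1]);t=np.radians(80.9);Y=np.array([np.cos(t),np.sin(t)]);X=np.array([Y[1],-Y[0]])
Q=W[...,:2]-C;a=Q@X;b=Q@Y
m=(abs(a)<60)&(abs(b)<100)&(W[...,2]>43)&(W[...,2]<55);P=np.c_[a[m],b[m],W[...,2][m]]
print("lid x",np.percentile(P[:,0],[.5,99.5]),"y",np.percentile(P[:,1],[.5,99.5]),"plane",np.linalg.lstsq(np.c_[P[:,:2],np.ones(len(P))],P[:,2],rcond=None)[0],len(P))
cv2.imwrite("pics/k.png",cv2.resize(p[140:320,80:280],None,fx=3.5,fy=3.3))
E
```

```text
clock: 21.85
position: [0.5875, 0.091, 0.2305]
ee_rot: [0.123, 1.567, -0.121]
force: [0.1, 0.4, 0.9]
width: 0.601
t 21.85 pos [587.5452  90.9618 230.5066] w 0.601 F [0.0786 0.4288 0.8651] j7 0.7348724647646968
tool x [ 0.0002  0.0013 -1.    ] jaw y [0.1553 0.9879 0.0013]
 opt 0 turn [ 0.0029 -0.0001 -0.0013] shift [0.0665 0.     0.0013]
 opt 180 turn [-3.1387  0.0021 -0.0001] shift [ 0.0665 -0.     -0.0013]Traceback (most recent call last):
  File "<stdin>", line 6, in <module>
    return _quantile_unchecked(
        a, q, axis, out, overwrite_input, method, keepdims, weights)
    return _ureduce(a,
                    func=_quantile_ureduce_func,
    ...<5 lines>...
                    overwrite_input=overwrite_input,
                    method=method)
    r = func(a, **kwargs)
    result = _quantile(arr,
                       quantiles=q,
    ...<2 lines>...
                       out=out,
                       weights=wgt)
    slices_having_nans = np.isnan(arr[-1, ...])
                                  ~~~^^^^^^^^^
IndexError: index -1 is out of bounds for axis 0 with size 0
```

Run:
```python
from h import *
c=get_calibration("side");p,d=get_image("side");W=cloud(d,c)*1000
C=np.array([465.9,172.1]);t=np.radians(80.9);Y=np.array([np.cos(t),np.sin(t)]);X=np.array([Y[1],-Y[0]])
Q=W[...,:2]-C;a=Q@X;b=Q@Y
m=(abs(a)<60)&(abs(b)<100)&(W[...,2]>35)&(W[...,2]<60);P=np.c_[a[m],b[m],W[...,2][m]]
print(len(P))
if len(P)>50:print("lid x",np.percentile(P[:,0],[.5,99.5]),"y",np.percentile(P[:,1],[.5,99.5]),"z",np.percentile(P[:,2],[5,50,95]),"plane",np.linalg.lstsq(np.c_[P[:,:2],np.ones(len(P))],P[:,2],rcond=None)[0])
cv2.imwrite("pics/k.png",p)
```

```text
7680
lid x [-54.7412  53.9086] y [-90.7088  94.0332] z [45.8866 48.0829 49.8203] plane [ 0.0031 -0.0042 47.9006]
```

View pics/k.png

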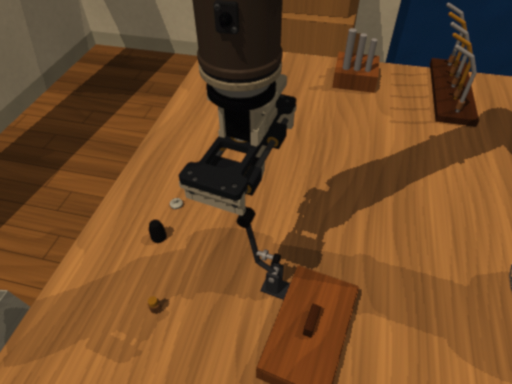

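The lid sits flat and home, with its board top at 48 mm and tilt below 0.005. The knob is at (246,215), directly below the gripper.

```bash
python3 -m handwheel '[[0.6,0.02,0,0.001,0.003,0,0],[0.6,0.025,0,0,0,0,0],[0.6,0.015,0,0,0,0,0],[0.6,0.006,0,0,0,0,0],[0.6,0,0,0,0,0,0],[0,0,0,0,0,0,0],[0,0,0,0,0,0,0],[0,0,0,0,0,0,0],[0,0,0,0,0,0,0]]' 15
python3 -m handwheel '[[0,0,0,0,0,0,0],[0,0,0,0,0,0,0],[0,0,0,0,0,0,0]]'
python3 - <<'E'
from h import *
o=observe();print(o["position"]*1000,o["force"],o["width"])
C=np.array([465.9,172.1]);t=np.radians(80.9);Y=np.array([np.cos(t),np.sin(t)]);X=np.array([Y[1],-Y[0]])
q=o["position"][:2]*1000-C;print(q@X,q@Y)
# arc rows: (down, tool z) from phase
ph=np.arange(1.936,.25,-.1);x=-137*np.cos(ph);z=137*np.sin(ph)
print(np.c_[ph[1:]-.312,-np.diff(z),np.diff(x)].round(1).tolist())
E
```

```text
clock: 22.85
position: [0.5902, 0.0897, 0.165]
ee_rot: [0.127, 1.565, -0.125]
force: [1.3, 10.6, 0.2]
width: 0.301
clock: 23.15
position: [0.5903, 0.0907, 0.165]
ee_rot: [0.127, 1.565, -0.123]
force: [2.7, 4.6, 0.2]
width: 0.284
[590.3238  90.6691 165.0366] [2.6577 4.626  0.1985] 0.28426134143033316
135.73674728616322 -60.72741389489775
[[1.5, -4.2, -13.0], [1.4, -2.9, -13.4], [1.3, -1.6, -13.6], [1.2, -0.2, -13.7], [1.1, 1.2, -13.6], [1.0, 2.5, -13.5], [0.9, 3.8, -13.1], [0.8, 5.1, -12.7], [0.7, 6.4, -12.1], [0.6, 7.6, -11.4], [0.5, 8.7, -10.6], [0.4, 9.7, -9.7], [0.3, 10.6, -8.7], [0.2, 11.4, -7.6], [0.1, 12.1, -6.4], [0.0, 12.7, -5.2]]
```

```bash
python3 -m handwheel '[[0,-0.004,0,-0.013,0,0,0],[0,-0.003,0,-0.013,0,0,0],[0,-0.002,0,-0.014,0,0,0],[0,0,0,-0.014,0,0,0],[0,0.001,0,-0.0136,0,0,0],[0,0.0025,0,-0.0135,0,0,0],[0,0.004,0,-0.013,0,0,0],[0,0,0,0,0,0,0]]'
cat > k.py <<'E'
from h import *
o=observe();C=np.array([465.9,172.1]);t=np.radians(80.9);Y=np.array([np.cos(t),np.sin(t)]);X=np.array([Y[1],-Y[0]])
p=o["position"]*1000;q=p[:2]-C;x,y,z=q@X,q@Y,p[2]+13
F=o["force"];print("t",o["clock"],"knob case",x,y,z,"r",np.hypot(x-85,z-50),"theta",np.pi-np.arctan2(z-50,x-85)-.312,"F case x,y,z",F[:2]@X,F[:2]@Y,F[2],"w",o["width"])
E
python3 k.py
```

```text
clock: 23.95
position: [0.4968, 0.1057, 0.1671]
ee_rot: [0.126, 1.563, -0.123]
force: [-3.5, 5.4, 8.0]
width: 0.281
t 23.95 knob case 41.047121571203505 -60.635016386608335 180.10393895896132 r 137.32767548754947 theta 0.9330051796512495 F case x,y,z -4.330168328421093 4.7831131512830805 8.039374758382504 w 0.2810704176387262
```

```bash
python3 -m handwheel '[[0,0.005,0,-0.0127,0,0,0],[0,0.0064,0,-0.0121,0,0,0],[0,0.0076,0,-0.0114,0,0,0],[0,0.0087,0,-0.0106,0,0,0],[0,0.0097,0,-0.0097,0,0,0],[0,0.004,0,-0.0035,0,0,0],[0,0,0,0,0,0,0]]'
python3 k.py
```

```text
clock: 24.65
position: [0.437, 0.1153, 0.1246]
ee_rot: [0.126, 1.566, -0.123]
force: [-3.6, 7.3, -0.8]
width: 0.28
t 24.65 knob case -19.527410256074326 -60.615643491465775 137.62822525879272 r 136.39899323986006 theta 0.38567855106401866 F case x,y,z -4.707055833913128 6.666144147443502 -0.7564569315765701 w 0.2804744181363911
```

```bash
python3 -m handwheel '[[0.6,0,0,0,0,0,0],[0.6,0,0,0,0,0,0],[0.6,0,0,0,0,0,0],[0.6,-0.02,0,0,0,0,0],[0.6,-0.02,0,0,0,0,0],[0,0,0,0,0,0,0],[0,0,0,0,0,0,0],[0,0,0,0,0,0,0],[0,0,0,0,0,0,0],[0,0,0,0,0,0,0]]'
python3 -m handwheel '[[0,0,0,0,0,0,0],[0,0,0,0,0,0,0],[0,0,0,0,0,0,0]]'
python3 k.py
python3 - <<'E'
from h import *
c=get_calibration("side");p,d=get_image("side");W=cloud(d,c)*1000
cv2.imwrite("pics/m.png",cv2.resize(p[150:384,150:400],None,fx=2.5,fy=2.5))
E
```

```text
clock: 25.65
position: [0.4375, 0.1139, 0.1639]
ee_rot: [0.126, 1.567, -0.125]
force: [0.6, 1.0, 0.4]
width: 0.215
clock: 25.95
position: [0.4377, 0.114, 0.1644]
ee_rot: [0.126, 1.566, -0.125]
force: [0.6, 0.3, 0.4]
width: 0.007
t 25.95 knob case -18.61321103178374 -61.81744192753874 177.3693980865723 r 164.1909287057378 theta 0.5758861910862605 F case x,y,z 0.5299413651799859 0.3575426110000366 0.43207034243993137 w 0.006541044380289395
```

View pics/m.png

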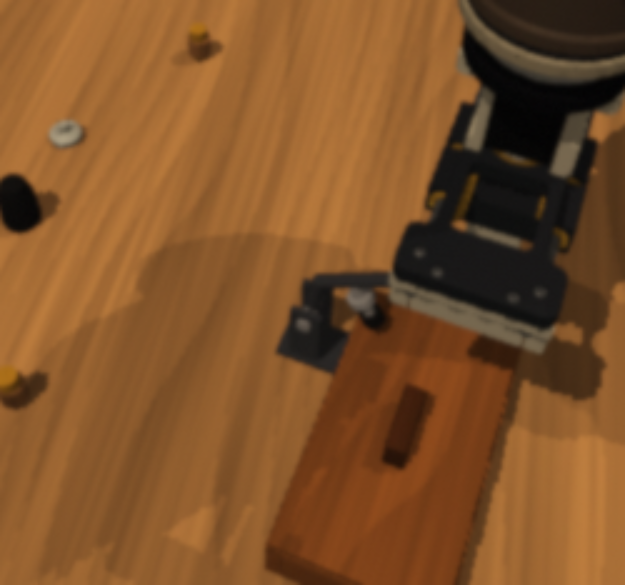

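The clamp arm is over the lid with its foot near (378,315), just clear of it. The bystanders have not moved. Next I'll press from above with the fingers shut.

```bash
python3 -m handwheel '[[0,0.01,0,0,0,0,0],[0,0.006,0,0,0,0,0],[0,0.004,0,-0.002,0,0,0],[0,0.004,0,-0.003,0,0,0],[0,0,0,0,0,0,0]]'; python3 k.py
python3 -m handwheel '[[0,0.004,0,-0.003,0,0,0],[0,0,0,0,0,0,0]]'; python3 -m handwheel '[[0,0.004,0,-0.003,0,0,0],[0,0,0,0,0,0,0]]'
```

```text
clock: 26.5
position: [0.4303, 0.1156, 0.1396]
ee_rot: [0.124, 1.569, -0.124]
force: [-2.7, 0.6, 4.2]
width: 0.005
t 26.5 knob case -26.19466635193291 -61.436471967016026 152.55557458909254 r 151.26764262199833 theta 0.43300339096029533 F case x,y,z -2.7318514836211976 0.18905492719816275 4.182549116889997 w 0.004783463442501603
clock: 26.7
position: [0.4282, 0.1158, 0.1356]
ee_rot: [0.125, 1.568, -0.124]
force: [-2.7, 1.7, 3.3]
width: 0.007
clock: 26.9
position: [0.4258, 0.1162, 0.1317]
ee_rot: [0.125, 1.567, -0.124]
force: [-1.3, 0.3, 2.0]
width: 0.005
```

```bash
python3 -m handwheel '[[0,0.004,0,-0.0025,0,0,0],[0,0,0,0,0,0,0]]'; python3 -m handwheel '[[0,0.004,0,-0.0025,0,0,0],[0,0,0,0,0,0,0]]'; python3 k.py
```

```text
clock: 27.1
position: [0.4236, 0.1164, 0.1278]
ee_rot: [0.125, 1.567, -0.124]
force: [-1.8, 0.5, 1.5]
width: 0.006
clock: 27.3
position: [0.4215, 0.1167, 0.1239]
ee_rot: [0.126, 1.566, -0.125]
force: [-1.1, 1.5, 1.3]
width: 0.002
t 27.3 knob case -35.10067378368701 -61.70342550218953 136.88000132439598 r 148.23058548566368 theta 0.31425412873210395 F case x,y,z -1.296574045019527 1.2867027081187252 1.2763356890462303 w 0.0020787911289107644
```

```bash
for i in 1; do python3 -m handwheel '[[0,0.003,0,-0.0015,0,0,0]]'; python3 -m handwheel '[[0,0.003,0,-0.0015,0,0,0]]';python3 -m handwheel '[[0,0.003,0,-0.0015,0,0,0]]'; done; python3 k.py
```

```text
clock: 27.4
position: [0.4203, 0.1169, 0.1213]
ee_rot: [0.126, 1.566, -0.125]
force: [-4.5, 0.7, 8.8]
width: 0.003
clock: 27.5
position: [0.4186, 0.1172, 0.1182]
ee_rot: [0.126, 1.566, -0.125]
force: [-4.9, 0.1, 10.2]
width: 0.004
clock: 27.6
position: [0.4171, 0.1175, 0.1153]
ee_rot: [0.126, 1.566, -0.125]
force: [-5.6, 0.3, 10.8]
width: 0.001
t 27.6 knob case -39.57923581847942 -61.66405441717381 128.25085248619345 r 147.1162190648343 theta 0.24884058787757307 F case x,y,z -5.598954271981861 -0.5752738243396902 10.80468799104355 w 0.0014665193469304769
```

```bash
python3 -m handwheel '[[0,0.0025,0,-0.001,0,0,0]]'; python3 k.py; python3 -m handwheel '[[0,0,0,0,0,0,0],[0,0,0,0,0,0,0],[0,0,0,0,0,0,0]]';python3 k.py
```

```text
clock: 27.7
position: [0.4159, 0.1177, 0.1127]
ee_rot: [0.126, 1.567, -0.125]
force: [-6.5, 0.1, 12.0]
width: 0.004
t 27.7 knob case -40.80723423597861 -61.66822431217578 125.72295660539169 r 146.83809568081583 theta 0.22981295100924265 F case x,y,z -6.3966604735930925 -0.9365269188053782 12.014502546907105 w 0.003948820328191167
clock: 28.0
position: [0.4157, 0.1177, 0.1126]
ee_rot: [0.126, 1.567, -0.125]
force: [-6.2, 0.6, 5.7]
width: 0.005
t 28.0 knob case -40.98452339759136 -61.689988537521124 125.55976123666852 r 146.90601639776568 theta 0.22823882823656066 F case x,y,z -6.206748526652965 -0.35915164299302316 5.7370521207520335 w 0.00512311523109238
```

```bash
for k in a; do python3 -m handwheel '[[0,-0.001,0,0.0004,0,0,0],[0,0,0,0,0,0,0]]'; python3 -m handwheel '[[0,-0.001,0,0,0,0,0],[0,0,0,0,0,0,0]]'; python3 -m handwheel '[[0,-0.001,0,0,0,0,0],[0,0,0,0,0,0,0]]'; done | grep -E "pos|force"
```

```text
position: [0.4174, 0.1172, 0.1137]
force: [0.3, -0.4, 0.6]
position: [0.4173, 0.1173, 0.1149]
force: [-0.0, -0.4, -0.2]
position: [0.4171, 0.1174, 0.116]
force: [-0.1, 0.4, 0.1]
```

```bash
(python3 -m handwheel '[[0,0.003,0,0,0,0,0],[0,0,0,0,0,0,0]]'; python3 -m handwheel '[[0,0.0005,0,-0.0002,0,0,0]]'; python3 -m handwheel '[[0,0.0005,0,-0.0002,0,0,0]]'; python3 -m handwheel '[[0,0.0005,0,-0.0002,0,0,0]]'; python3 -m handwheel '[[0,0.0005,0,-0.0002,0,0,0]]') | grep -E "pos|force"
```

```text
position: [0.4172, 0.1175, 0.1128]
force: [1.2, 0.1, 1.9]
position: [0.4172, 0.1175, 0.1125]
force: [1.0, -0.8, 6.5]
position: [0.4171, 0.1175, 0.1122]
force: [0.4, -1.6, 7.4]
position: [0.4169, 0.1176, 0.1118]
force: [-0.6, -1.4, 9.0]
position: [0.4167, 0.1176, 0.1113]
force: [-0.0, -1.3, 9.0]
```

The plateau is 9.0 N, nearly vertical, which means about 12.7 N at the foot. I'll retreat and do a last check.

```bash
python3 -m handwheel '[[0,-0.003,0,0,0,0,0],[0,-0.02,0,0,0,0,0],[0,-0.04,0,0,0,0,0],[0,-0.04,0,-0.02,0,0,0],[0,-0.04,0,-0.03,0,0,0],[0,0,0,-0.03,0,0,0],[0,0,0,0,0,0,0]]'
python3 - <<'E'
from h import *
c=get_calibration("side");p,d=get_image("side");W=cloud(d,c)*1000
C=np.array([465.9,172.1]);t=np.radians(80.9);Y=np.array([np.cos(t),np.sin(t)]);X=np.array([Y[1],-Y[0]])
Q=W[...,:2]-C;a=Q@X;b=Q@Y
m=(abs(a)<60)&(b<100)&(b>-40)&(W[...,2]>35)&(W[...,2]<60);P=np.c_[a[m],b[m],W[...,2][m]]
print(len(P),"lid x",np.percentile(P[:,0],[.5,99.5]),"ymax",np.percentile(P[:,1],99.5),"z",np.median(P[:,2]))
m=(abs(b+61)<16)&(a<0)&(a>-70)&(W[...,2]>75)&(W[...,2]<125);print("knob",m.sum(),np.median(a[m]),np.percentile(W[...,2][m],98))
d0=np.load("pics/side0.npy");W0=cloud(d0,c)*1000
for n,q in dict(cap=(785,43),cup=(784,-45),fa=(729,187),fb=(699,-167)).items():
    f=lambda V:(lambda k:V[k][:,:2].mean(0))((np.hypot(V[...,0]-q[0],V[...,1]-q[1])<30)&(V[...,2]>8)&(V[...,2]<60))
    print(n,f(W)-f(W0))
print(observe()["force"])
cv2.imwrite("pics/end.png",p)
E
```

```text
clock: 29.9
position: [0.3343, 0.1308, 0.2542]
ee_rot: [0.121, 1.564, -0.127]
force: [0.0, -0.3, 0.2]
width: 0.007
5851 lid x [-54.6602  53.962 ] ymax 94.09267318964845 z 48.06103776973003
knob 420 -37.361370766860205 112.02337831577988
cap [-0.0089 -0.1054]
cup [1.2229 0.0666]
fa [-0.052  0.104]
fb [0.3087 0.18  ]
[ 0.5609 -0.0811 -0.726 ]
```

View pics/end.png

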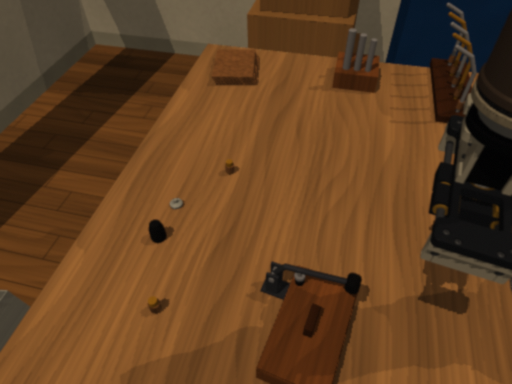

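The clamp arm lies down over the lid with its knob at (354,283). The lid is home, the robot is clear, and the bystanders are in place.

```bash
python3 -c "
from cell import *
print(sign_off())"
```

```text
the job is handed in; nothing more can be done
None
```

The job is done and handed in at about 30 s of robot time. The rod is in its case, the lid is home, and the clamp is down and holding. `sign_off()` gave no verdict.

- **Rod:** it was laid flat with its tip at about x = 1.5, y = -75 mm in the case frame, which is inside the slot. I checked this with the top camera before the lid went on.
- **Lid:** it sits home, with the board top at 48 mm (so its origin is at about 34 mm) and centred within about 1–2 mm. The tilt was below 0.005 rad before clamping. After clamping, the height and position read the same.
- **Clamp:** I gripped the knob and swung it down the arc, then pressed from above with the fingers shut. The foot's force was not measured directly.
    - The first press read 12 N vertically at the knob. With the sideways drag taken out, that is about 13 N at the foot.
    - A slow re-press levelled off at 9.0 N at the knob, also about 13 N at the foot.
    - The knob did not spring back when I let go.
- **Bystanders and robot:** the ferrules, pad cup and cap shifted at most 1.2 mm by camera. The arm ended clear, with the wrist force below 1 N.

No check failed. The only disagreement was a lid centre that differed by 1–2 mm between the top and side cameras, within the calibration error and the 5 mm allowed.

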